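Steer the fold mirror's laser cross onto the green mark

TASK

Steer the red laser cross on the white target plate so that the crossing point of its two lines lies on the round green mark, by turning the two adjuster knobs (blue cap and yellow cap) on top of the mirror mount, one after the other. Leave the crossing at rest on the green mark, not on one of the other coloured marks, and let go of the knobs.

Things in the scene. Friction and masses are not known exactly. Their poses are not given: they have to be found in the camera images.
- line_long: Red laser line (light, untouchable), 3 mm wide, along the long side of the dark base plate across the white target plate; origin at mid-length on the line. The blue knob moves it along its own +x axis (mainly away from the robot) 30 mm per rad clockwise seen from above; the yellow knob does not move it. It starts 15 to 37 mm short of or past the green mark's centre.
- line_cross: Red laser line crossing the other at right angles, 3 mm wide, along the short side of the base plate; origin at mid-length on the line. Its own y axis (along the long side, mainly to the robot's left) is its direction of travel: the yellow knob moves it along -y, towards the mirror mount, 30 mm per rad clockwise seen from above; blue does not. Starts 15 to 37 mm from the green mark's centre.
- mark_green: Green round mark, 20 mm across with a thin white cross, flat on the white target plate (100 x 100 mm, 18 mm above the worktop) on the left part of the dark base plate (130 x 310 mm, turned up to 0.25 rad); origin its centre, x and y axes parallel to the lines' axes, z up. Black, orange and violet marks of the same size lie in the other quarters of the plate; which quarter is green changes.
- knob_blue_grip (a point): Centre of the blue-capped knob, front right on the mirror mount: knurled dark cylinder, 25 mm across, 24 mm high. Point on its vertical axis at mid-height, 234 mm above the worktop; 22 mm below it begins a 15 mm wide bushing, 28 mm below it the frame. About 0.04 N m turns it; it stays where left. Stops 1.4 rad each way from the middle; starts within 0.13 rad of it. Grip from above, any yaw.
- knob_yellow_grip (a point): Centre of the yellow-capped knob, rear left on the mirror mount, 105 mm from the blue one (74 mm along each side of the base plate). Same size, height, stiffness, stops and start as the blue one; point on its vertical axis at mid-height, 234 mm above the worktop. One grasp of each knob is enough (0.5 to 1.25 rad of turn).

How it is judged:
By the outcome, as a careful person would: the job done as asked, in the order asked, and still so for the second after the job is handed in, with the robot touching nothing.
It also fails if it takes over 42 s, if anything falls off the work surface, if the arm or the gripper's body presses on something with over 40 N, if the wrist force passes 120 N, or if a joint passes its speed limit or range.

ROBOT

A 6-joint arm with a two-finger parallel gripper is mounted at the origin on a cart in front of the work surface, level with it; the furniture and walls round the work are solid. World frame = base frame: x ahead of the robot, y to its left, z up, the work surface at z = 0. Lengths are in m, angles in rad, forces in N, time in s.
With the tool pointing down it reaches from about 0.35 to 0.85 m from the base axis. Payload 8.1 kg.
Tool frame: the origin (TCP) lies on the centre line of the jaws, within the pads' length; the fingertips stand 11 mm ahead of it and the grasp point (between the pads) lies 8 mm behind it (tip_reach is the z of the fingertips in the tool frame, in m); z points along the fingers, y is the direction in which the jaws open and shut (so a half turn about z gives the same grasp; the last joint's range is limited). The gripper opens to 93 mm and grips with 3 to 60 N. Pads are 15 mm wide; open, the fingers measure 128 mm over their backs; the gripper's body (75 mm by 188 mm) begins 65 mm behind the grasp point.
Start: joints at [-1.207, 0.13, 1.488, -0, 1.523, -0.085], TCP at [0.26, -0.541, 0.23] pointing down, gripper open.
Joint ranges: [-2.96, 2.96], [-0.89, 2.26], [0.02, 2.5], [-1.34, 4.48], [0, 2.73], [-2.66, 2.66]. Speed limits (rad/s): [2.39, 2.39, 2.79, 3.14, 3.14, 3.14].

INTERFACE

Orientations are given as a rotation vector (axis times angle).
In Python, from plant import read_state, read_camera, camera_params, close_job, silhouettes, tip_of, tip_reach gives the robot as it stands.
- The arm moves only by the shell command python3 -m creep 'ROWS' [FORCE]. ROWS is JSON, a list of rows, each a list of 5 numbers: the shift along the tool's x, y, z in m, then the turn about the tool's z in rad, then the closure in counts, from 0 (fully open) to 255 (shut). In form: [[dx, dy, dz, twist, gripper], ...]. A call has 1 to 12 rows; each row shifts and turns the commanded pose from where the row before left it, along the tool's axes as they then stand; what a row does not reach is not made up. A row lasts 1/12 s, in which the tool goes at most 41.7 mm and 7.16 degrees, less where a joint would pass 70% of its speed; a pose out of reach is approached as far as the arm can. A call is refused whole if a number of a shift passes 0.0417 or a number of a turn 0.125, either way. A call with a gripper value outside its range is refused whole. The fingers move at their own pace and stop on an object; FORCE is the grip in N (left out, the last holds). Time passes only in rows, so rows that do not move let the fingers close. It gives the time, the measured TCP pose, the force and the opening at its end, in the units of the state.
- read_state(): the state, without advancing time (a new reading comes with each control period).
- read_camera(name): name is "scene" or "top" or "wrist"; returns the picture (384x512x3 uint8, red, green, blue); there is no depth.
- camera_params(name): a dict with "fov_y" (degrees; the focal length in pixels is half the picture's height over the tangent of half this angle, whatever the lens; pixels are square), "cx", "cy" (the principal point, pixels), "position" and "rotation" of the camera in the world. Camera axes: x right, y down, z forward; pixel columns grow to the right and rows downward; lengths in m; the calibration is good to about 2 mm. The wrist camera is an equidistant fisheye: a pixel r from the principal point sees the ray r / f radians off the axis. A picture is of the moment at which its call begins: read the wrist's pose just before it. camera_params takes no time and is no camera call; for the wrist camera it gives the pose at the moment of the call.
- close_job(): hands the job in, once; it reports no verdict.
Trained networks look in the newest picture that a camera, given by its name, has taken for a name from the list of things; names that differ only in an ending like _2 or _b are one class to them, and where a whole thing is asked for, a point or a joint stands for the part that bears it (a point fixed in the world has none). Each returns a list of dicts, best first, with "confidence" (0 to 1); they miss things now and then, are a little off and sometimes report something else, mostly with a low value. They report only what shows in the picture. A call takes as long as a camera call.
- silhouettes(camera, query): "region" (384x512 bool, what is visible of it) and "pixel" ([column, row] in pixels, amid what is visible of it).
- tip_of(camera, query): "pixel" ([column, row] in pixels: a listed point, or the origin of a listed thing).
The state is a dict: "t": time; "q": joint angles; "dq": joint speeds; "joint_torque": joint torques, N m; "tool_pos": TCP position; "orientation": TCP orientation; "force": force on the tool from outside, world axes, zero at the start; "wrist_torque": the same for the moment, N m; "opening": finger opening in m.
Only numpy, scipy, OpenCV 4.12 (cv2) and the standard library are available. Lean on these libraries where they do the work, as an engineer would, in place of code of your own. Each camera call takes 0.05 s, during which the arm holds its last target.

## Working session

There is one attempt and no reset: what is moved stays moved. The work goes in short steps, Python scripts to look and compute and a shell command to move; the robot and the scene stay as the last step left them, time stands still between calls to the robot, and variables do not carry over. Pictures are saved under pics/ and viewed, and the job is handed in when it is done.

```bash
ls; mkdir -p pics; python3 - <<'E'
from plant import *
import cv2
s=read_state();print(s['t'],s['tool_pos'],s['orientation'],s['opening'],s['force'])
for n in("scene","top"):
    im=read_camera(n);cv2.imwrite(f"pics/{n}0.png",im[...,::-1]);p=camera_params(n);print(n,p)
    for q in("line_long","line_cross","mark_green","knob_blue_grip","knob_yellow_grip"):
        r=tip_of(n,q);print(q,[(x['pixel'],round(x['confidence'],2)) for x in r[:3]])
print(read_state()['t'],tip_reach)
E
```

```text
pics
0.0 [ 0.26011895 -0.54007636  0.22859127] [-3.06106220e+00 -6.98659558e-01  4.97166668e-04] 0.0927353027949958 [0.31099166 0.63984467 0.73116877]
scene {'fov_y': 44.45953461604722, 'cx': 258.26604960852217, 'cy': 196.59046079203287, 'position': array([0.18182116, 0.62576048, 0.86510235]), 'rotation': array([-0.70788823,  2.66189678, -1.04038562])}
line_long [([251.0, 262.7], 0.59)]
line_cross [([252.4, 262.7], 0.53), ([295.6, 145.9], 0.47)]
mark_green [([236.8, 271.8], 0.61)]
knob_blue_grip [([295.1, 145.0], 0.52)]
knob_yellow_grip [([251.0, 157.9], 0.73)]
top {'fov_y': 46.84061034082328, 'cx': 253.3806431743738, 'cy': 191.77796844326974, 'position': array([0.31923443, 0.07195176, 1.02115759]), 'rotation': array([-2.18720117,  2.00926864, -0.23190899])}
line_long [([233.1, 214.8], 0.43)]
line_cross [([236.2, 215.0], 0.55)]
mark_green [([222.8, 204.1], 0.56)]
knob_blue_grip [([321.0, 200.3], 0.56)]
knob_yellow_grip [([276.1, 165.5], 0.67)]
0.6 0.011
```

```bash
python3 - <<'E'
import cv2
a=cv2.imread("pics/scene0.png");b=cv2.imread("pics/top0.png")
cv2.imwrite("pics/s1.png",cv2.resize(a[90:330,130:400],None,fx=2.4,fy=2.4,interpolation=cv2.INTER_CUBIC))
cv2.imwrite("pics/t1.png",cv2.resize(b[120:270,180:390],None,fx=3.8,fy=3.8,interpolation=cv2.INTER_CUBIC))
E
```

```text
(no output)
```

View pics/s1.png

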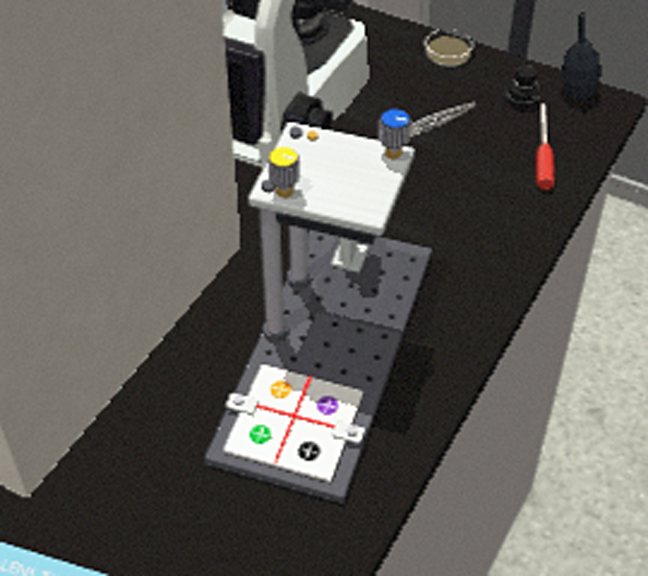

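View pics/t1.png

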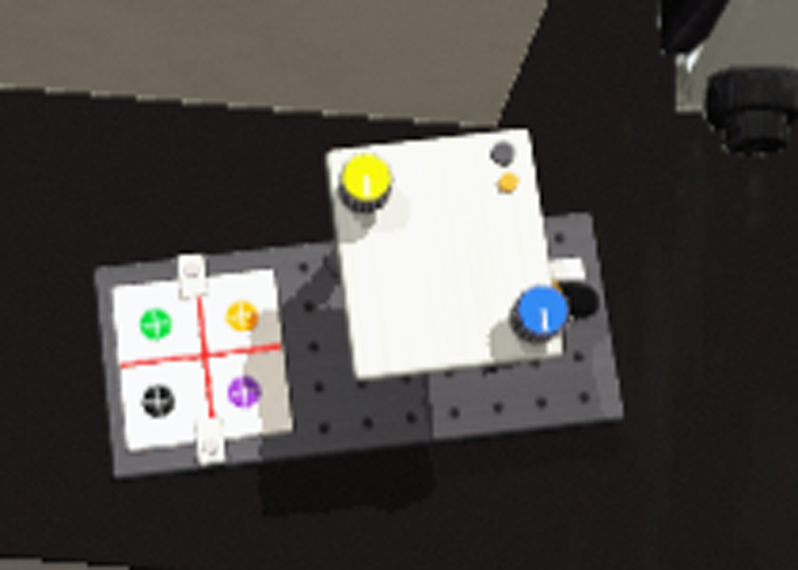

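View pics/top0.png

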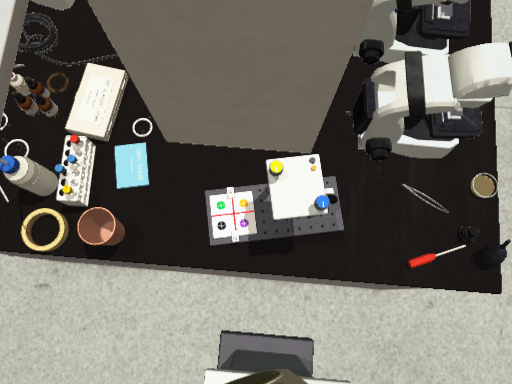

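View pics/scene0.png

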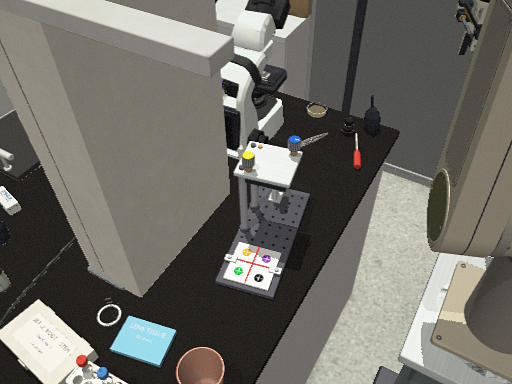

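```bash
cat > h.py <<'E'
import numpy as np,cv2
from scipy.spatial.transform import Rotation as R
from plant import *
def ray(n,px,p=None):
    p=p or camera_params(n);f=192/np.tan(np.radians(p['fov_y']/2))
    d=np.array([(px[0]-p['cx'])/f,(px[1]-p['cy'])/f,1.])
    if n=='wrist':
        r=np.hypot(d[0],d[1]);d=np.array([d[0]/r*np.sin(r),d[1]/r*np.sin(r),np.cos(r)]) if r>0 else d
    return np.array(p['position']),R.from_rotvec(p['rotation']).apply(d/np.linalg.norm(d))
def atz(n,px,z,p=None):
    o,d=ray(n,px,p);return o+d*(z-o[2])/d[2]
def tri(a,b):
    A=np.zeros((3,3));B=np.zeros(3)
    for o,d in(a,b):
        M=np.eye(3)-np.outer(d,d);A+=M;B+=M@o
    X=np.linalg.solve(A,B);return X,[np.linalg.norm(np.cross(X-o,d)) for o,d in(a,b)]
def project(n,X,p=None):
    p=p or camera_params(n);f=192/np.tan(np.radians(p['fov_y']/2))
    c=R.from_rotvec(p['rotation']).inv().apply(np.array(X)-p['position'])
    if n=='wrist':
        r=np.hypot(c[0],c[1]);th=np.arctan2(r,c[2]);return np.array([p['cx']+f*th*c[0]/r,p['cy']+f*th*c[1]/r])
    return np.array([p['cx']+f*c[0]/c[2],p['cy']+f*c[1]/c[2]])
E
python3 - <<'E'
from h import *
np.set_printoptions(precision=4,suppress=True)
def comp(im,fn,box):
    x0,y0,x1,y1=box;s=im[y0:y1,x0:x1].astype(float);m=fn(s[...,2],s[...,1],s[...,0]).astype(np.uint8)
    n,l,st,c=cv2.connectedComponentsWithStats(m)
    i=1+np.argmax(st[1:,4]);return c[i]+[x0,y0],st[i,4]
fn={'blue':lambda r,g,b:(b>r+60)&(b>g+40),'yellow':lambda r,g,b:(r>b+100)&(g>b+90)&(g>.8*r),'green':lambda r,g,b:(g>r+50)&(g>b+50)}
box={'top':(200,140,345,250),'scene':(190,120,330,310)}
P={}
for n in box:
    im=cv2.imread(f"pics/{n}0.png")
    for k in fn:
        c,a=comp(im,fn[k],box[n]);P[n,k]=c
        z=.018 if k=='green' else .246
        print(n,k,c,a,atz(n,c,z))
for k in fn: print(k,tri(ray('top',P['top',k]),ray('scene',P['scene',k])))
# lines on rectified plate
for n in box:
    im=cv2.imread(f"pics/{n}0.png").astype(float)
    r=im[...,2]-(im[...,0]+im[...,1])/2;x0,y0,x1,y1=(205,180,262,250) if n=='top' else (215,235,290,300)
    pts=[];
    for y in range(y0,y1):
        for x in range(x0,x1):
            b,g,rr=im[y,x]
            if rr-g>60 and abs(g-b)<25: pts.append((*atz(n,(x,y),.018)[:2],rr-g))
    pts=np.array(pts);
    # fit two perpendicular lines: angle & offsets
    from scipy.optimize import minimize
    best=None
    def cost(v):
        a,s,t=v;e=np.array([np.cos(a),np.sin(a)]);f=np.array([-e[1],e[0]])
        d=np.minimum(abs(pts[:,:2]@e-s),abs(pts[:,:2]@f-t));return np.sum(pts[:,2]*np.minimum(d,.004)**2)*1e3
    m=pts[:,:2].mean(0)
    for a in np.linspace(-.3,.3,13):
        for ds in(-.01,0,.01):
            for dt in (-.01,0,.01):
                e=np.array([np.cos(a),np.sin(a)]);f=np.array([-e[1],e[0]])
                q=minimize(cost,[a,m@e+ds,m@f+dt],method='Nelder-Mead',options=dict(xatol=1e-5,fatol=1e-9))
                if best is None or q.fun<best.fun:best=q
    a,s,t=best.x;e=np.array([np.cos(a),np.sin(a)]);f=np.array([-e[1],e[0]])
    G=atz(n,P[n,'green'],.018)[:2]
    print(n,len(pts),'angle',a,'cross',s*e+t*f,'green-cross in (x,y):',(G@e-s,G@f-t),best.fun)
# wall
print('wall corners top img at z=?')
E
```

```text
top blue [322.2946 201.0155] 129 [ 0.4899 -0.0406  0.246 ]
top yellow [275.9375 166.1786] 112 [0.5474 0.0466 0.246 ]
top green [220.5185 204.8333] 54 [0.5112 0.1598 0.018 ]
scene blue [294.2029 138.6957] 69 [ 0.49   -0.0431  0.246 ]
scene yellow [247.4853 154.7353] 68 [0.5477 0.0449 0.246 ]
scene green [237.8929 270.5   ] 56 [0.5108 0.1583 0.018 ]
blue (array([ 0.4891, -0.0404,  0.2485]), [np.float64(0.0003069730482000682), np.float64(0.0003069730482001493)])
yellow (array([0.5468, 0.0466, 0.2478]), [np.float64(0.00011158316459092655), np.float64(0.00011158316459114854)])
green (array([0.5104, 0.1594, 0.02  ]), [np.float64(0.0004112834262714653), np.float64(0.0004112834262715644)])
top 113 angle 0.20414396967785092 cross [0.4946 0.1282] green-cross in (x,y): (np.float64(0.02263054839183687), np.float64(0.0275737990082647)) 12.546496918997013
scene 107 angle 0.20405598079913656 cross [0.4942 0.126 ] green-cross in (x,y): (np.float64(0.022763532716091883), np.float64(0.02826637581978495)) 14.0399933731021
wall corners top img at z=?
```

```bash
python3 - <<'E'
from h import *
np.set_printoptions(precision=3,suppress=True)
for px in((166,143),(313,153),(375,0)): print('top',px,atz('top',px,0),atz('top',px,.4))
for px in((147,297),(90,268),(232,190)): print('scene',px,atz('scene',px,0),atz('scene',px,.1))
# project vertical edge over corner
for c in((166,143),(313,153)):
    b=atz('top',c,0)
    for z in(0,.2,.4,.6,.7,.8): print(c,z,project('scene',[b[0],b[1],z]),project('top',[b[0],b[1],z]))
p=camera_params('wrist');print(p,read_state()['q'])
im=read_camera('wrist');cv2.imwrite('pics/w0.png',im[...,::-1])
E
```

```text
top (166, 143) [0.655 0.308 0.   ] [0.524 0.216 0.4  ]
top (313, 153) [ 0.66  -0.048  0.   ] [ 0.527 -0.001  0.4  ]
top (375, 0) [ 1.095 -0.188  0.   ] [ 0.791 -0.086  0.4  ]
scene (147, 297) [0.649 0.299 0.   ] [0.595 0.337 0.1  ]
scene (90, 268) [0.805 0.304 0.   ] [0.733 0.342 0.1  ]
scene (232, 190) [ 0.659 -0.052 -0.   ] [0.604 0.026 0.1  ]
(166, 143) 0 [141.916 298.969] [166. 143.]
(166, 143) 0.2 [120.534 240.611] [147.058 109.667]
(166, 143) 0.4 [ 90.071 157.464] [117.315  57.327]
(166, 143) 0.6 [43.178 29.476] [ 63.846 -36.767]
(166, 143) 0.7 [  8.77  -64.436] [  17.133 -118.971]
(166, 143) 0.8 [ -38.342 -193.021] [ -60.574 -255.717]
(313, 153) 0 [230.711 190.736] [313. 153.]
(313, 153) 0.2 [226.055 128.95 ] [326.736 121.743]
(313, 153) 0.4 [219.883  47.049] [348.35   72.557]
(313, 153) 0.6 [211.311 -66.698] [387.35  -16.191]
(313, 153) 0.7 [ 205.641 -141.943] [421.573 -94.069]
(313, 153) 0.8 [ 198.602 -235.348] [ 478.817 -224.334]
{'fov_y': 65.70646984690485, 'cx': 258.24671118637747, 'cy': 190.3352989766434, 'position': array([ 0.32 , -0.511,  0.384]), 'rotation': array([ 2.475, -1.556, -0.196])} [-1.207  0.13   1.488  0.     1.523 -0.085]
```

View pics/w0.png

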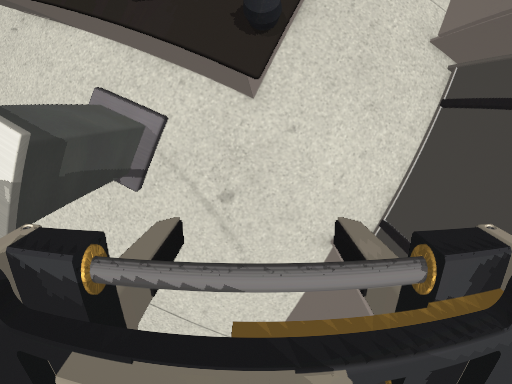

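```bash
python3 - <<'E'
import cv2
a=cv2.imread("pics/scene0.png")
cv2.imwrite("pics/s2.png",cv2.convertScaleAbs(cv2.resize(a[0:310,0:260],None,fx=2.4,fy=1.9,interpolation=cv2.INTER_CUBIC),alpha=1.5))
E
```

```text
(no output)
```

View pics/s2.png

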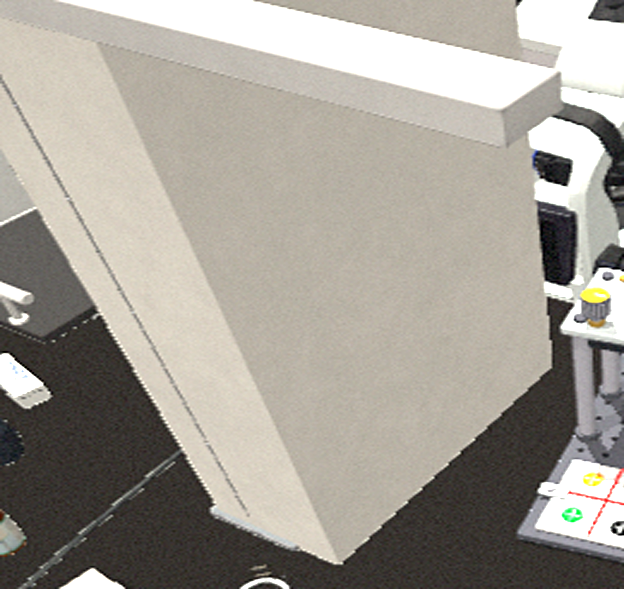

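```bash
python3 - <<'E'
from h import *
np.set_printoptions(precision=3,suppress=True)
for px in((208,76),(233,42),(42,24),(0,12)):
    o,d=ray('scene',px)
    for t in(.2,.3,.4,.5,.6,.7,.8,.9): X=o+d*t;print(px,t,X,project('top',X))
E
```

```text
(208, 76) 0.2 [0.284 0.492 0.758] [-480.284  292.676]
(208, 76) 0.3 [0.335 0.425 0.704] [-236.556  227.978]
(208, 76) 0.4 [0.386 0.358 0.65 ] [-73.233 184.623]
(208, 76) 0.5 [0.438 0.291 0.596] [ 43.839 153.546]
(208, 76) 0.6 [0.489 0.223 0.543] [131.87  130.178]
(208, 76) 0.7 [0.54  0.156 0.489] [200.473 111.968]
(208, 76) 0.8 [0.591 0.089 0.435] [255.441  97.376]
(208, 76) 0.9 [0.642 0.022 0.381] [300.471  85.423]
(233, 42) 0.2 [0.279 0.48  0.769] [-495.823  304.473]
(233, 42) 0.3 [0.327 0.407 0.72 ] [-240.848  238.446]
(233, 42) 0.4 [0.376 0.334 0.672] [-67.075 193.446]
(233, 42) 0.5 [0.424 0.261 0.624] [ 58.958 160.81 ]
(233, 42) 0.6 [0.473 0.188 0.575] [154.548 136.056]
(233, 42) 0.7 [0.521 0.115 0.527] [229.536 116.638]
(233, 42) 0.8 [0.57  0.042 0.479] [289.936 100.997]
(233, 42) 0.9 [ 0.618 -0.031  0.43 ] [339.626  88.129]
(42, 24) 0.2 [0.333 0.524 0.782] [-570.733  196.203]
(42, 24) 0.3 [0.408 0.473 0.741] [-330.836  106.39 ]
(42, 24) 0.4 [0.484 0.422 0.7  ] [-167.115   45.096]
(42, 24) 0.5 [0.56  0.372 0.659] [-48.258   0.598]
(42, 24) 0.6 [0.635 0.321 0.617] [ 41.953 -33.176]
(42, 24) 0.7 [0.711 0.27  0.576] [112.76  -59.685]
(42, 24) 0.8 [0.786 0.219 0.535] [169.817 -81.046]
(42, 24) 0.9 [0.862 0.168 0.493] [216.773 -98.625]
(0, 12) 0.2 [0.341 0.533 0.789] [-599.119  176.919]
(0, 12) 0.3 [0.421 0.486 0.75 ] [-360.591   80.998]
(0, 12) 0.4 [0.501 0.44  0.712] [-196.802   15.132]
(0, 12) 0.5 [0.581 0.393 0.674] [-77.382 -32.891]
(0, 12) 0.6 [0.661 0.347 0.636] [ 13.546 -69.457]
(0, 12) 0.7 [0.741 0.3   0.598] [ 85.093 -98.229]
(0, 12) 0.8 [0.82  0.253 0.559] [ 142.858 -121.459]
(0, 12) 0.9 [0.9   0.207 0.521] [ 190.474 -140.607]
```

```bash
python3 - <<'E'
import cv2
a=cv2.imread("pics/top0.png")
cv2.imwrite("pics/t2.png",cv2.convertScaleAbs(cv2.resize(a[0:170,70:400],None,fx=2.4,fy=2.4,interpolation=cv2.INTER_CUBIC),alpha=1.8))
E
```

```text
(no output)
```

View pics/t2.png

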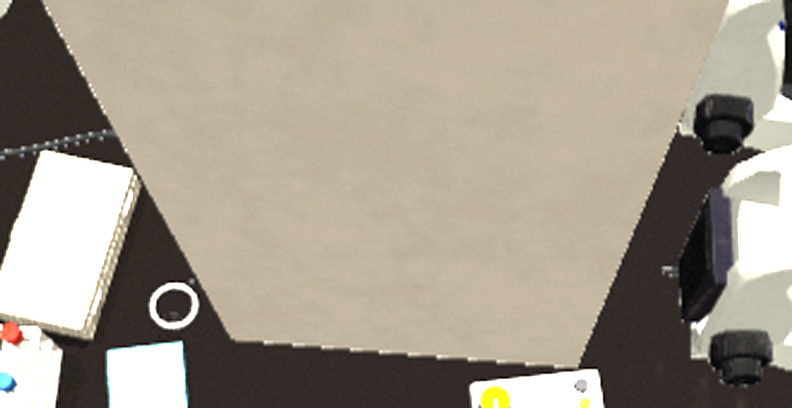

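```bash
python3 -m creep '[[0,0,-0.04,0,0],[0,0,-0.04,0,0],[0.026,-0.022,0,0,0],[0.026,-0.022,0,0,0],[0.026,-0.022,0,0,0],[0.026,-0.022,0,0,0],[0.026,-0.022,0,0,0],[0.026,-0.022,0,0,0],[0.026,-0.022,0,0,0],[0.026,-0.022,0,0,0],[0.026,-0.022,0,0,0],[0.026,-0.022,0,0,0]]' 25
```

```text
t: 1.65
tool_pos: [0.3995, -0.228, 0.3099]
orientation: [3.062, 0.699, 0.001]
force: [2.1, -0.4, -0.0]
opening: 0.0928
```

```bash
cat >> h.py <<'E'
def delta(T,a=None):
    s=read_state();M=R.from_rotvec(s['orientation']).as_matrix()
    d=M.T@(np.array(T)-s['tool_pos']);az=np.arctan2(M[1,0],M[0,0])
    print('t',round(s['t'],2),'pos',s['tool_pos'].round(4),'toolz',M[:,2].round(3),'az',az.round(3),'delta',d.round(4),'q',s['q'].round(2),'F',s['force'].round(1),'op',s['opening'])
E
python3 -c "
from h import *
delta([.4895,-.041,.300])"
```

```text
t 1.65 pos [ 0.3995 -0.228   0.3099] toolz [ 0.001 -0.    -1.   ] az 0.449 delta [ 0.1622 -0.1295  0.0099] q [-0.63 -0.27  1.73  0.    1.69  0.49] F [ 2.1 -0.4 -0. ] op 0.09282611924038826
```

```bash
python3 -m creep '[[0.027,-0.0215,0,0,0],[0.027,-0.0215,0,0,0],[0.027,-0.0215,0,0,0],[0.027,-0.0215,0,0,0],[0.027,-0.0215,0,0,0],[0.027,-0.0215,0,0,0],[0,0,0,0,0],[0,0,0,0,0]]'; python3 - <<'E'
from h import *
delta([.4895,-.041,.226])
p=camera_params('wrist')
im=read_camera('wrist');cv2.imwrite('pics/w1.png',im[...,::-1])
for q in("knob_blue_grip","knob_yellow_grip"):
    r=tip_of('wrist',q);print(q,[(x['pixel'],round(x['confidence'],2),atz('wrist',x['pixel'],.234,p).round(4)) for x in r[:3]])
print(project('wrist',[.4895,-.041,.246],p),project('wrist',[.547,.046,.246],p))
E
```

```text
t: 2.32
tool_pos: [0.4894, -0.0415, 0.3096]
orientation: [-3.061, -0.705, 0.0]
force: [-0.5, -0.1, -0.5]
opening: 0.0929
t 2.32 pos [ 0.4894 -0.0415  0.3096] toolz [-0.  0. -1.] az 0.452 delta [ 0.0003 -0.0004  0.0836] q [-0.19 -0.19  1.65 -0.    1.67  0.93] F [-0.5 -0.1 -0.5] op 0.0928763318098265
knob_blue_grip [([255.6, 207.3], 0.96, array([ 0.4826, -0.0413,  0.234 ]))]
knob_yellow_grip [([185.5, 89.5], 0.96, array([0.5444, 0.0492, 0.234 ]))]
[259.02185237 204.19724401] [186.8177605   86.61823648]
```

View pics/w1.png

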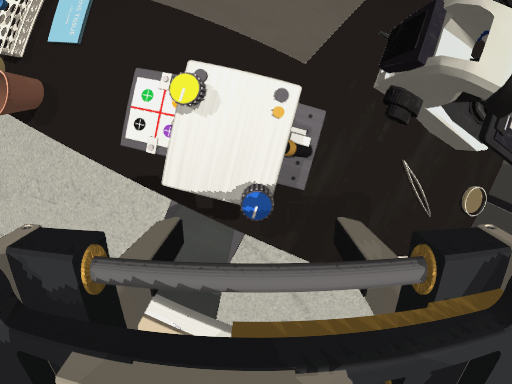

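```bash
python3 - <<'E'
from h import *
im=cv2.imread('pics/w1.png').astype(float);b,g,r=im[...,0],im[...,1],im[...,2]
p=camera_params('wrist')
for k,m in(('blue',(b>r+50)&(b>g+40)),('yellow',(r>b+90)&(g>b+80)&(g>.8*r))):
    m=m.astype(np.uint8);m[:, :130]=0
    n,l,st,c=cv2.connectedComponentsWithStats(m);i=1+np.argmax(st[1:,4]);print(k,c[i],st[i],atz('wrist',c[i],.246,p))
E
```

```text
blue [256.63193277 204.83193277] [242 192  30  28 595] [ 0.48763594 -0.04204511  0.246     ]
yellow [184.13210445  87.58678955] [170  73  29  31 651] [0.54536064 0.04490226 0.246     ]
```

```bash
python3 -m creep '[[-0.001,0,0.02,0,0],[0,0,0.02,0,0],[0,0,0.02,0,0],[0,0,0.012,0,0],[0,0,0.010,0,0],[0,0,0,0,0]]' ; python3 -m creep '[[0,0,0,0,120],[0,0,0,0,180],[0,0,0,0,255],[0,0,0,0,255],[0,0,0,0,255],[0,0,0,0,255],[0,0,0,0,255],[0,0,0,0,255]]' 25; python3 -c "
from h import *
delta([.4885,-.0415,.226])"
```

```text
t: 2.97
tool_pos: [0.487, -0.0441, 0.2255]
orientation: [-3.062, -0.697, 0.005]
force: [-1.2, -0.3, -0.2]
opening: 0.0929
t: 3.63
tool_pos: [0.4883, -0.0434, 0.2277]
orientation: [3.063, 0.699, 0.0]
force: [0.2, -0.2, 0.1]
opening: 0.0441
t 3.63 pos [ 0.4883 -0.0434  0.2277] toolz [ 0. -0. -1.] az 0.449 delta [ 0.001  -0.0016  0.0017] q [-0.19 -0.17  1.79  0.    1.52  0.93] F [ 0.2 -0.2  0.1] op 0.04414388282240323
```

```bash
python3 -m creep '[[0,0,0,0,255],[0,0,0,0,255],[0,0,0,0,255],[0,0,0,0,255],[0,0,0,0,255],[0,0,0,0,255]]'; python3 -c "
from h import *
delta([.4885,-.0415,.226])"
```

```text
t: 4.13
tool_pos: [0.4872, -0.0412, 0.2275]
orientation: [-3.058, -0.7, 0.003]
force: [-6.8, 10.4, 5.4]
opening: 0.0245
t 4.13 pos [ 0.4872 -0.0412  0.2275] toolz [-0.003  0.004 -1.   ] az 0.45 delta [0.0011 0.0009 0.0015] q [-0.19 -0.17  1.79  0.    1.53  0.93] F [-6.8 10.4  5.4] op 0.024477859162534348
```

```bash
python3 -m creep '[[0,-0.001,0,0,255],[0,0,0,0.08,255],[0,0,0,0.08,255],[0,0,0,0.08,255],[0,0,0,0.08,255],[0,0,0,0.08,255],[0,0,0,0.08,255],[0,0,0,0.08,255],[0,0,0,0.08,255],[0,0,0,0,255],[0,0,0,0,255],[0,0,0,0,255]]'; cat > m.py <<'E'
from h import *
import sys
from scipy.optimize import minimize
tag=sys.argv[1]
delta([.4885,-.0415,.226])
for n in('top','scene'):
    im=read_camera(n)[...,::-1];cv2.imwrite(f'pics/{n}{tag}.png',im)
    im=im.astype(float);b,g,r=im[...,0],im[...,1],im[...,2]
    x0,y0,x1,y1=(205,180,262,250) if n=='top' else (215,235,290,300)
    A=.2041;e=np.array([np.cos(A),np.sin(A)]);f=np.array([-e[1],e[0]])
    H=np.zeros(0);pts=[];gp=[]
    for y in range(y0,y1):
        for x in range(x0,x1):
            X=atz(n,(x,y),.018)[:2]
            if r[y,x]-g[y,x]>50 and abs(g[y,x]-b[y,x])<30: pts.append((*X,r[y,x]-g[y,x]))
            if g[y,x]>r[y,x]+50 and g[y,x]>b[y,x]+50: gp.append(X)
    pts=np.array(pts);best=None
    G=atz(n,[220.52,204.83] if n=='top' else [237.89,270.5],.018)[:2]
    def cost(v):
        d=np.minimum(abs((pts[:,:2]-G)@e-v[0]),abs((pts[:,:2]-G)@f-v[1]));return np.sum(pts[:,2]*np.minimum(d,.004)**2)*1e3
    for s in np.arange(-.04,.041,.01):
        for t in np.arange(-.04,.041,.01):
            q=minimize(cost,[s,t],method='Nelder-Mead',options=dict(initial_simplex=[[s,t],[s+.006,t],[s,t+.006]],xatol=1e-5,fatol=1e-9))
            if best is None or q.fun<best.fun:best=q
    print(n,len(pts),'cross-green x,y mm',best.x*1e3,'fit',best.fun,'greenpx',len(gp))
    cv2.imwrite(f'pics/{n}{tag}z.png',cv2.resize(im[y0-10:y1+10,x0-10:x1+10],None,fx=7,fy=6,interpolation=cv2.INTER_CUBIC))
E
python3 m.py a
```

```text
t: 5.13
tool_pos: [0.4869, -0.0397, 0.2275]
orientation: [-3.123, 0.297, 0.004]
force: [-5.1, 12.2, 4.5]
opening: 0.0246
t 5.13 pos [ 0.4869 -0.0397  0.2275] toolz [-0.002  0.005 -1.   ] az -0.189 delta [0.0019 0.0015 0.0015] q [-0.19 -0.17  1.79  0.    1.53  1.57] F [-5.1 12.2  4.5] op 0.024626698122610726Traceback (most recent call last):
  File "m.py", line 14, in <module>
    X=atz(n,(x,y),.018)[:2]
      ~~~^^^^^^^^^^^^^^
  File "h.py", line 11, in atz
    o,d=ray(n,px,p);return o+d*(z-o[2])/d[2]
        ~~~^^^^^^^^
  File "h.py", line 5, in ray
    p=p or camera_params(n);f=192/np.tan(np.radians(p['fov_y']/2))
           ~~~~~~~~~~~~~^^^
ValueError: time passes only in moves, steps and waits
```

```bash
sed -i 's/    im=read_camera(n)\[/    P=camera_params(n)\n    im=read_camera(n)[/; s/,\.018)\[:2\]/,.018,P)[:2]/' m.py; python3 m.py a; python3 -c "
import cv2,numpy as np
a=[cv2.resize(cv2.imread(f'pics/{n}az.png'),(400,480)) for n in('top','scene')];cv2.imwrite('pics/a.png',np.hstack(a))"
```

```text
t 5.18 pos [ 0.487  -0.0397  0.2275] toolz [-0.002  0.005 -1.   ] az -0.189 delta [0.0019 0.0015 0.0015] q [-0.19 -0.17  1.79  0.    1.53  1.57] F [-5.6 12.5  4.2] op 0.024578214129935938
top 104 cross-green x,y mm [ -3.2082515  -27.61081042] fit 12.556763793708718 greenpx 38
scene 103 cross-green x,y mm [ -3.44065627 -28.29697666] fit 14.084441406652905 greenpx 42[ WARN:0@2.660] global loadsave.cpp:1063 imwrite_ Unsupported depth image for selected encoder is fallbacked to CV_8U.
```

View pics/a.png

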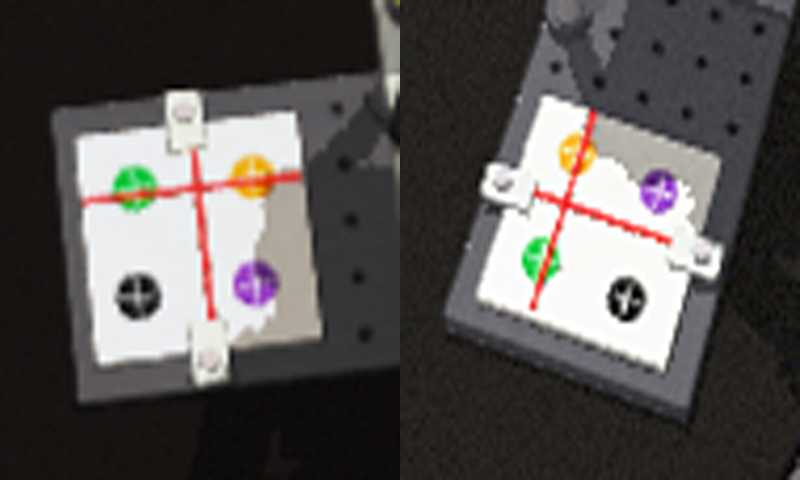

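```bash
python3 -m creep '[[0,0,0,0.055,255],[0,0,0,0.055,255],[0,0,0,0,255],[0,0,0,0,255],[0,0,0,0,255]]';python3 m.py b
```

```text
t: 5.7
tool_pos: [0.487, -0.0395, 0.2275]
orientation: [-3.101, 0.468, 0.004]
force: [-5.2, 14.6, 4.6]
opening: 0.0242
t 5.7 pos [ 0.487  -0.0395  0.2275] toolz [-0.002  0.005 -1.   ] az -0.299 delta [0.002  0.0015 0.0015] q [-0.19 -0.17  1.79  0.    1.53  1.68] F [-5.2 14.6  4.6] op 0.02415419175087455
top 99 cross-green x,y mm [  0.11006173 -27.56649966] fit 12.325280978360656 greenpx 41
scene 98 cross-green x,y mm [ -0.18260162 -28.28185217] fit 13.088237932154488 greenpx 40[ WARN:0@2.565] global loadsave.cpp:1063 imwrite_ Unsupported depth image for selected encoder is fallbacked to CV_8U.
```

Blue is done. Release, lift and check that it stayed.

```bash
python3 -m creep '[[0,0,0,0,120],[0,0,0,0,0],[0,0,0,0,0],[0,0,0,0,0],[0,0,0,0,0],[0,0,0,0,0],[0,0,0,0,0],[0,0,0,0,0],[0,0,0,0,0]]';python3 -c "
from h import *
delta([.5463,.0455,.3])"
```

```text
t: 6.55
tool_pos: [0.4878, -0.0427, 0.2277]
orientation: [3.106, -0.472, 0.0]
force: [-0.3, -0.5, 0.3]
opening: 0.0796
t 6.55 pos [ 0.4878 -0.0427  0.2277] toolz [ 0. -0. -1.] az -0.301 delta [ 0.0297 -0.1015 -0.0723] q [-0.19 -0.17  1.79 -0.    1.52  1.68] F [-0.3 -0.5  0.3] op 0.07957406861928495
```

```bash
python3 -m creep '[[0,0,-0.02,0,0],[0,0,-0.03,0,0],[0,0,-0.035,0,0],[-0.02,0,0,-0.1,0],[0,0,0,-0.12,0],[0,0,0,-0.12,0],[0,0,0,-0.12,0],[0,0,0,-0.12,0],[0,0,0,-0.12,0],[0,0,0,-0.12,0],[0,0,0,-0.12,0],[0,0,0,-0.12,0]]' && python3 -m creep '[[0,0,0,-0.12,0],[0,0,0,-0.12,0],[0,0,0,-0.12,0],[0,0,0,-0.12,0],[0,0,0,-0.12,0],[0,0,0,-0.12,0],[0,0,0,-0.12,0],[0,0,0,-0.12,0],[0,0,0,-0.12,0],[0,0,0,-0.12,0],[0,0,0,-0.12,0],[0,0,0,-0.12,0]]' && python3 -m creep '[[0,0,0,-0.12,0],[0,0,0,-0.12,0],[0,0,0,-0.12,0],[0,0,0,-0.11,0],[0,0,0,0,0],[0,0,0,0,0]]';python3 -c "
from h import *
delta([.5455,.0465,.31])"; python3 m.py c
```

```text
t: 7.55
tool_pos: [0.4687, -0.0367, 0.3127]
orientation: [2.915, 1.172, 0.0]
force: [-0.2, -0.2, 1.8]
opening: 0.0934
t: 8.55
tool_pos: [0.4687, -0.0367, 0.3127]
orientation: [1.418, 2.803, 0.0]
force: [-0.1, -1.0, -1.1]
opening: 0.093
t: 9.05
tool_pos: [0.4687, -0.0367, 0.3126]
orientation: [-0.741, -3.053, 0.0]
force: [-1.0, -0.2, -0.1]
opening: 0.0929
t 9.05 pos [ 0.4687 -0.0367  0.3126] toolz [-0. -0. -1.] az 2.665 delta [-0.0301  0.1091  0.0026] q [-0.19 -0.24  1.7  -0.    1.69 -1.28] F [-1.  -0.2 -0.1] op 0.09294567977221777
t 9.05 pos [ 0.4687 -0.0367  0.3126] toolz [-0. -0. -1.] az 2.665 delta [-0.0198  0.0048  0.0866] q [-0.19 -0.24  1.7  -0.    1.69 -1.28] F [-1.  -0.2 -0.1] op 0.09294567977221777
top 104 cross-green x,y mm [  0.32092008 -27.60310365] fit 13.01304848549122 greenpx 41
scene 100 cross-green x,y mm [  0.22372291 -28.26376249] fit 13.173566141299048 greenpx 40[ WARN:0@2.793] global loadsave.cpp:1063 imwrite_ Unsupported depth image for selected encoder is fallbacked to CV_8U.
```

```bash
python3 -m creep '[[-0.006,0.0218,0,0,0],[-0.006,0.0218,0,0,0],[-0.006,0.0218,0,0,0],[-0.006,0.0218,0,0,0],[-0.006,0.0218,0,0,0],[0,0,0,0,0],[0,0,0,0,0]]';python3 - <<'E'
from h import *
delta([.5455,.0465,.227])
p=camera_params('wrist');im=read_camera('wrist')[...,::-1];cv2.imwrite('pics/w2.png',im);im=im.astype(float)
b,g,r=im[...,0],im[...,1],im[...,2]
for k,m in(('blue',(b>r+50)&(b>g+40)),('yellow',(r>b+90)&(g>b+80)&(g>.8*r))):
    n,l,st,c=cv2.connectedComponentsWithStats(m.astype(np.uint8));i=1+np.argmax(st[1:,4]);print(k,c[i],st[i],atz('wrist',c[i],.246,p))
E
```

```text
t: 9.73
tool_pos: [0.5451, 0.0473, 0.3121]
orientation: [-0.736, -3.053, 0.001]
force: [-0.2, -1.3, 0.6]
opening: 0.0929
t 9.73 pos [0.5451 0.0473 0.3121] toolz [-0.001 -0.    -1.   ] az 2.668 delta [-0.0008 -0.0005  0.0851] q [-0.01 -0.03  1.51 -0.    1.67 -1.1 ] F [-0.2 -1.3  0.6] op 0.09287983787628391
blue [132.10162602 192.94512195] [120 179  25  28 492] [ 0.48781864 -0.03970677  0.246     ]
yellow [259.62876254 207.25919732] [245 194  29  27 598] [0.5454027 0.0478082 0.246    ]
```

View pics/w2.png

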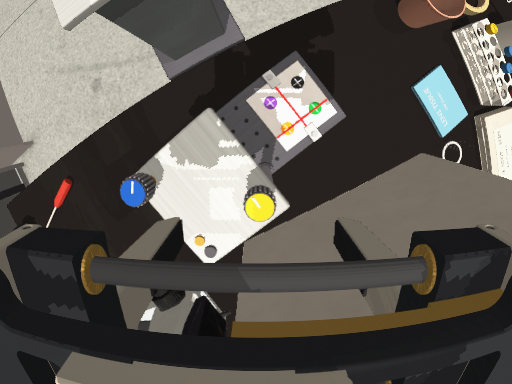

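```bash
python3 -m creep '[[0,0,0.02,0,0],[0,0,0.02,0,0],[0,0,0.02,0,0],[0,0,0.014,0,0],[0,0,0.010,0,0],[0,0,0,0,0]]' ; python3 -m creep '[[0,0,0,0,255],[0,0,0,0,255],[0,0,0,0,255],[0,0,0,0,255],[0,0,0,0,255],[0,0,0,0,255],[0,0,0,0,255],[0,0,0,0,255],[0,0,0,0,255],[0,0,0,0,255],[0,0,0,0,255],[0,0,0,0,255]]' 25; python3 -m creep '[[0,0,0,0,255],[0,0,0,0,255]]'
```

```text
t: 10.28
tool_pos: [0.5434, 0.046, 0.2263]
orientation: [-0.737, -3.05, 0.002]
force: [-0.5, 0.3, -0.0]
opening: 0.0929
t: 11.28
tool_pos: [0.5456, 0.0479, 0.2287]
orientation: [0.735, 3.054, 0.004]
force: [4.0, 6.0, -2.5]
opening: 0.0247
t: 11.45
tool_pos: [0.5456, 0.0479, 0.2286]
orientation: [0.734, 3.054, 0.003]
force: [4.1, 5.4, -2.5]
opening: 0.0241
```

```bash
python3 -m creep '[[0,0,0,-0.08,255],[0,0,0,-0.08,255],[0,0,0,-0.08,255],[0,0,0,-0.08,255],[0,0,0,-0.08,255],[0,0,0,-0.08,255],[0,0,0,-0.08,255],[0,0,0,-0.08,255],[0,0,0,-0.08,255],[0,0,0,-0.08,255],[0,0,0,0,255],[0,0,0,0,255]]'; python3 m.py d
```

```text
t: 12.45
tool_pos: [0.5455, 0.0469, 0.2287]
orientation: [-0.508, 3.099, 0.0]
force: [4.1, 2.0, -2.0]
opening: 0.0245
t 12.45 pos [0.5455 0.0469 0.2287] toolz [ 0.001  0.    -1.   ] az -2.817 delta [ 0.0823 -0.0656  0.0026] q [-0.01 -0.01  1.64  0.    1.51 -1.9 ] F [ 4.1  2.  -2. ] op 0.024479653215430074
top 19 cross-green x,y mm [-0.10483032 20.70645605] fit 1.7770739411279681 greenpx 0
scene 118 cross-green x,y mm [ 0.18452826 -4.15758078] fit 18.4140490019308 greenpx 29[ WARN:0@2.619] global loadsave.cpp:1063 imwrite_ Unsupported depth image for selected encoder is fallbacked to CV_8U.
```

```bash
python3 -m creep '[[0,0,0,-0.065,255],[0,0,0,-0.065,255],[0,0,0,0,255],[0,0,0,0,255],[0,0,0,0,255]]'; python3 m.py e
```

```text
t: 12.97
tool_pos: [0.5456, 0.0468, 0.2287]
orientation: [-0.708, 3.06, -0.0]
force: [5.4, 1.7, -3.5]
opening: 0.0246
t 12.97 pos [0.5456 0.0468 0.2287] toolz [ 0.001  0.    -1.   ] az -2.687 delta [ 0.0901 -0.0542  0.0026] q [-0.01 -0.01  1.64  0.    1.51 -2.03] F [ 5.4  1.7 -3.5] op 0.024624348085597457
top 19 cross-green x,y mm [-0.10584611 20.78066107] fit 1.7514020078030446 greenpx 0
scene 121 cross-green x,y mm [ 0.16541462 -0.36836565] fit 18.98447994473245 greenpx 30[ WARN:0@2.475] global loadsave.cpp:1063 imwrite_ Unsupported depth image for selected encoder is fallbacked to CV_8U.
```

View pics/sceneez.png

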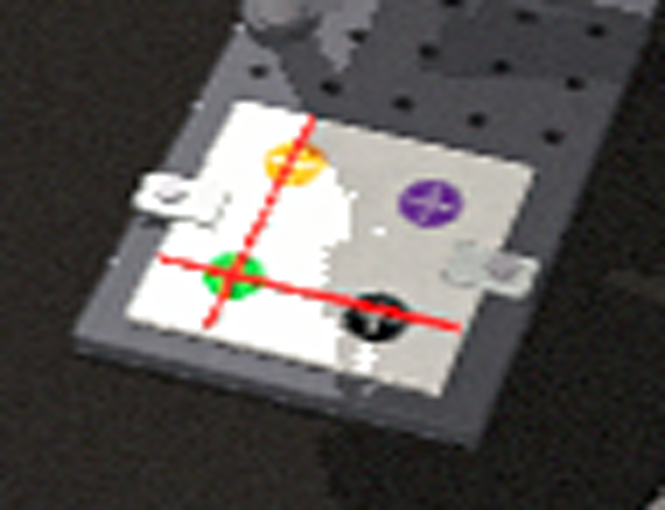

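The lines cross on the green mark, at about (235, 278) in the crop, and all four quadrants of green show around it. I'll release, lift and back off.

```bash
python3 -m creep '[[0,0,0,0,120],[0,0,0,0,0],[0,0,0,0,0],[0,0,0,0,0],[0,0,0,0,0],[0,0,0,0,0],[0,0,0,0,0],[0,0,0,0,0],[0,0,0,0,0],[0,0,-0.02,0,0],[0,0,-0.03,0,0],[0,0,-0.035,0,0]]'; python3 -c "
from h import *
delta([.45,-.18,.32])"
```

```text
t: 14.07
tool_pos: [0.5438, 0.0467, 0.3123]
orientation: [0.711, -3.055, -0.002]
force: [1.2, -0.1, 0.7]
opening: 0.0925
t 14.07 pos [0.5438 0.0467 0.3123] toolz [-0.005  0.    -1.   ] az -2.684 delta [ 0.1842 -0.1621 -0.0073] q [-0.01 -0.03  1.51  0.    1.67 -2.04] F [ 1.2 -0.1  0.7] op 0.09247078580994783
```

```bash
python3 -m creep '[[0.02,-0.018,-0.005,0,0],[0.02,-0.018,-0.005,0,0],[0.02,-0.018,0,0,0],[0.02,-0.018,0,0,0],[0.02,-0.018,0,0,0],[0.02,-0.018,0,0,0],[0.02,-0.018,0,0,0],[0.02,-0.018,0,0,0],[0.02,-0.018,0,0,0],[0,0,0,0,0],[0,0,0,0,0]]'; python3 m.py f
```

```text
t: 14.98
tool_pos: [0.4547, -0.179, 0.3237]
orientation: [-0.708, 3.061, 0.0]
force: [0.8, 0.6, -0.4]
opening: 0.0931
t 14.98 pos [ 0.4547 -0.179   0.3237] toolz [ 0.  0. -1.] az -2.687 delta [-0.0907  0.1087  0.0977] q [-0.48 -0.19  1.64  0.    1.7  -2.51] F [ 0.8  0.6 -0.4] op 0.09306393576965015
top 103 cross-green x,y mm [0.13066076 0.35550837] fit 11.974179208021612 greenpx 29
scene 114 cross-green x,y mm [ 0.15928218 -0.29443033] fit 15.232190299911041 greenpx 29[ WARN:0@1.960] global loadsave.cpp:1063 imwrite_ Unsupported depth image for selected encoder is fallbacked to CV_8U.
```

View pics/topfz.png

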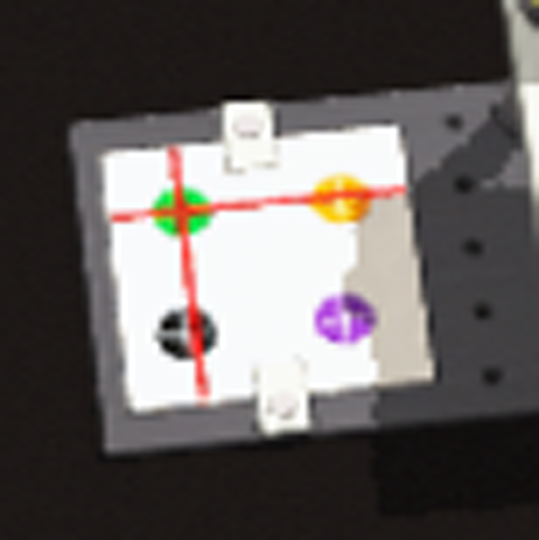

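In the top view the crossing sits on the centre of the green mark, at about (182, 211) in the crop.

```bash
python3 -c "
from plant import close_job
print(close_job())"
```

```text
the job is handed in; nothing more can be done
None
```

The crossing of the two red lines is at rest on the centre of the green mark, both knobs are released, and the job is handed in. It took about 15 s of the 42 s allowed.

- **Turns:** I turned the blue knob first, 0.75 rad clockwise, then the yellow knob 0.93 rad counterclockwise, with one grasp each.
- **Final check:** With the gripper open and clear of the mount, the top camera put the crossing (+0.1, +0.4) mm from the green centre and the scene camera (+0.2, −0.3) mm. They disagree by about 0.7 mm along y, which is within the 2 mm calibration. The measured wrist force stayed below about 17 N in every reading.
- **Failed checks:** The top camera's view of the plate was blocked during the yellow turn, so its readings then were not usable. I relied on the scene camera for that turn and rechecked with both cameras afterwards. One measuring script also stopped with an error and was rerun, with no effect on the robot.

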